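# Find the loose bolt of the label-roll stand

## Task

The label stand wobbles. Slide the label roll up off its spindle and lay it gently flat on the open bench, well clear of the stand, and let go; then tap down firmly (about 10 N) on the heads of all three bolts, from the robot's left to its right, to find the loose one, which sinks and stays down. Finally lift the guard of the loose bolt by its tab to about 45 degrees and finish while still holding it open, with the other two guards left shut and the jars and spanner left alone.

Things in the scene. Friction and masses are not known exactly. Their poses are not given: they have to be found in the camera images.
- base: stand of the label roll, a grey block fixed to the bench, 130 mm (x) by 200 mm (y), top at 40 mm. Origin: centre of its underside, on the bench; x axis roughly away from the robot, y to the robot's left, z up (turned by at most 0.3 rad). A spindle stands on it; three bolts stand in a row along y near the front (-x) edge, at x = -40 mm
- spindle_tip (a point): top of the upright steel spindle, 105 mm above the bench, at base x = +20 mm, y = 0. The spindle is a pin of 20 mm diameter, below 75 mm a collar of 44 mm diameter on which the roll rests
- roll: paper label roll, 160 mm diameter, 25 mm high, 0.25 to 0.5 kg, on a stiff cardboard core (40 mm outer, 26 mm inner diameter) that stands 30 mm out of its top (core top 55 mm above the underside): grip across the core. Origin: centre of the underside, z its axis. Starts on the spindle, underside 75 mm above the bench, overhanging the bolts; must rise 30 mm to clear the pin
- bolt_left_top (a point): centre of the top face of the left bolt (left as seen from the robot; base x = -40 mm, y = +55 mm): round steel head 18 mm diameter, 10 mm high, its top 62 mm above the bench, 12 mm above the guard around it. All three look alike; which one is loose changes from start to start
- bolt_left (a joint): how far the left bolt has sunk, m: 0 at the start. A tight bolt does not sink (under 1 mm) when pressed; the loose one gives way at about 3 N, sinks 7 mm straight down, stops there and stays down
- guard_left_tab (a point): grip point on the tab of the left bolt's guard, a flat aluminium frame 36 mm wide, 8 mm thick, lying around the bolt head. The tab (16 mm wide in y, 8 mm thick) juts 40 mm out in front of the base; this point is on its mid-thickness, 75 mm from the hinge line, 27 mm from the frame, 15 mm from its front end, 46 mm above the bench when shut. Pinch its width from above; 39 mm free between tabs
- guard_left_hinge (a point): middle of the hinge line of the left guard, fixed on the base at x = -15 mm, y = +55 mm, 46 mm above the bench; the line runs along the base's y axis
- guard_left (a joint): opening of the left guard, rad: 0 shut (lying flat), growing as the tab swings up and back, at most 1.35. It turns freely, weighs 60 g and falls shut when let go
- bolt_middle_top (a point): centre of the top face of the middle bolt (middle as seen from the robot; base x = -40 mm, y = +0 mm): round steel head 18 mm diameter, 10 mm high, its top 62 mm above the bench, 12 mm above the guard around it. All three look alike; which one is loose changes from start to start
- bolt_middle (a joint): how far the middle bolt has sunk, m: 0 at the start. A tight bolt does not sink (under 1 mm) when pressed; the loose one gives way at about 3 N, sinks 7 mm straight down, stops there and stays down
- guard_middle_tab (a point): grip point on the tab of the middle bolt's guard, a flat aluminium frame 36 mm wide, 8 mm thick, lying around the bolt head. The tab (16 mm wide in y, 8 mm thick) juts 40 mm out in front of the base; this point is on its mid-thickness, 75 mm from the hinge line, 27 mm from the frame, 15 mm from its front end, 46 mm above the bench when shut. Pinch its width from above; 39 mm free between tabs
- guard_middle_hinge (a point): middle of the hinge line of the middle guard, fixed on the base at x = -15 mm, y = +0 mm, 46 mm above the bench; the line runs along the base's y axis
- guard_middle (a joint): opening of the middle guard, rad: 0 shut (lying flat), growing as the tab swings up and back, at most 1.35. It turns freely, weighs 60 g and falls shut when let go
- bolt_right_top (a point): centre of the top face of the right bolt (right as seen from the robot; base x = -40 mm, y = -55 mm): round steel head 18 mm diameter, 10 mm high, its top 62 mm above the bench, 12 mm above the guard around it. All three look alike; which one is loose changes from start to start
- bolt_right (a joint): how far the right bolt has sunk, m: 0 at the start. A tight bolt does not sink (under 1 mm) when pressed; the loose one gives way at about 3 N, sinks 7 mm straight down, stops there and stays down
- guard_right_tab (a point): grip point on the tab of the right bolt's guard, a flat aluminium frame 36 mm wide, 8 mm thick, lying around the bolt head. The tab (16 mm wide in y, 8 mm thick) juts 40 mm out in front of the base; this point is on its mid-thickness, 75 mm from the hinge line, 27 mm from the frame, 15 mm from its front end, 46 mm above the bench when shut. Pinch its width from above; 39 mm free between tabs
- guard_right_hinge (a point): middle of the hinge line of the right guard, fixed on the base at x = -15 mm, y = -55 mm, 46 mm above the bench; the line runs along the base's y axis
- guard_right (a joint): opening of the right guard, rad: 0 shut (lying flat), growing as the tab swings up and back, at most 1.35. It turns freely, weighs 60 g and falls shut when let go
- jar_1: bystander: closed honey jar, 68 mm diameter, 95 mm high; origin: centre of its underside
- jar_2: bystander: closed honey jar, 68 mm diameter, 95 mm high; origin: centre of its underside
- spanner: bystander: spanner of about 0.2 m lying on the bench; origin under the middle of it
Not all that is in view belongs to the job. Of the things that look like the roll, the middle-sized one is meant.

How it is judged:
By the outcome, as a careful person would: the job done as asked, in the order asked, and still so for the second after the job is handed in, while the arm keeps its last pose, push and grip.
It also fails if it takes over 61 s, if anything falls off the work surface, if the arm or the gripper's body presses on something with over 40 N, if the wrist force passes 120 N, or if a joint passes its speed limit or range.

## Robot

A 7-joint arm with a two-finger parallel gripper is mounted at the origin on the work surface. World frame = base frame: x ahead of the robot, y to its left, z up, the work surface at z = 0. Lengths are in m, angles in rad, forces in N, time in s.
With the tool pointing down it reaches from about 0.4 to 0.875 m from the base axis. Payload 4.4 kg.
Tool frame: the origin (TCP) lies on the mounting face of the last link; the fingertips stand 173 mm ahead of it and the grasp point (between the pads) lies 155 mm ahead of it (bot.pinch_z is the distance from the TCP to the grasp point, in m); z points along the fingers, y is the line along which they close (so a half turn about z gives the same grasp; the last joint's range is limited). The gripper opens to 85 mm and grips with 20 to 120 N. Pads are 22 mm wide; open, the fingers measure 114 mm over their backs; the gripper's body (76 mm by 85 mm) begins 54 mm behind the grasp point. The pads swing forward as they close: fully open they stand 13 mm farther back than shut.
Start: joints at [-1.316, 0.628, 0.038, 1.517, -0.027, 0.996, -0.02], TCP at [0.205, 0.617, 0.405] pointing down, gripper open.
Joint ranges: [-3.06, 3.06], [-0.37, 2.12], [-1.25, 1.32], [0.18, 2.47], [-1.1, 4.24], [0.23, 1.98], [-2.94, 2.94]. Speed limits (rad/s): [2.57, 2.57, 3.14, 3.14, 3.14, 3.14, 3.14].

## Interface

Orientations are given as [roll, pitch, yaw] about the fixed x, y, z axes, in that order (R = Rz(yaw) Ry(pitch) Rx(roll)).
In Python, from bench import bot, vision gives the robot as it stands.
- The arm moves only by the tool carry_out, never from a script. Its argument "rows" is a list that holds one entry, the list of rows, each a list of 7 numbers: the turn, a rotation vector about the tool's x, y, z in degrees, then the shift along the tool's x, y, z in cm, then the closure in counts, from 0 (fully open) to 255 (shut). A call has 1 to 12 rows; each row shifts and turns the commanded pose from where the row before left it, along the tool's axes as they then stand; what a row does not reach is not made up. A row lasts 1/12 s, in which the tool goes at most 41.7 mm and 7.16 degrees, less where a joint would pass 70% of its speed; a pose out of reach is approached as far as the arm can. A call with a gripper value outside its range is refused whole. The fingers move at their own pace and stop on an object; the grip force is fixed at half the most. Time passes only in rows, so rows that do not move let the fingers close. It gives the time, the measured TCP pose, the force, the opening and the grip force at its end, in the units of the state.
- bot.read_state(): the state, without advancing time (a new reading comes with each control period).
- vision.capture(name): name is "scene" or "top" or "wrist"; returns a dict with "color" (400x640x3 uint8, red, green, blue), "mtx" (3x3 intrinsics, pixels), "T" (4x4, takes a point from camera to world coordinates); the wrist camera has in their place "hand_eye" (4x4, takes a point from camera to tool coordinates, whose origin is the TCP and whose axes are the flange's). Camera axes: x right, y up, looking along -z (the intrinsics and any distortion apply to the point x, -y, -z); pixel columns grow to the right and rows downward; lengths in m; the calibration is good to about 2 mm. A picture is of the moment at which its call begins: read the wrist's pose just before it. There is no depth.
- bot.close_job(): hands the job in; it is judged then, once.
The state is a dict: "t": time; "joint_positions": joint angles; "joint_velocities": joint speeds; "effort": joint torques, N m; "tcp_pos": TCP position; "eef_rot": TCP orientation; "contact_force": force on the tool from outside, world axes, zero at the start; "ft_torque": the same for the moment, N m; "grip_width": finger opening in m; "grasp_force": force on a finger pad.
Only numpy, scipy, OpenCV 4.12 (cv2) and the standard library are available. Lean on these libraries where they do the work, as an engineer would, in place of code of your own. Each camera call takes 0.05 s, during which the arm holds its last target. There are 200 camera calls.

## Working session

There is one attempt and no reset: what is moved stays moved. The work goes in short steps, Python scripts to look and compute and a tool call to move; the robot and the scene stay as the last step left them, time stands still between calls to the robot, and variables do not carry over. Pictures are saved under pics/ and viewed, at most 10 in all, crops included, and the job is handed in when it is done.

Besides the shell and the picture viewer there is one more tool, called after "Request:" as a command line: name --argument value ..., lists and objects as JSON in quotes. carry_out: Moves the arm, as the interface text tells. Its arguments: {"type":"object","properties":{"rows":{"type":"array","items":{"type":"array","items":{"type":"array","items":{"type":"number"}}}}},"required":["rows"]}

```bash
mkdir -p pics; ls; python3 - <<'E'
from bench import bot, vision
import cv2,pickle
s=bot.read_state();print(s)
d={}
for n in("scene","top"):
    c=vision.capture(n);d[n]=c;cv2.imwrite(f"pics/{n}0.png",c["color"][:,:,::-1])
    print(n,c["mtx"],c["T"],[k for k in c])
pickle.dump(d,open("cap0.pkl","wb"))
E
```

```text
pics
{'t': 0.0, 'joint_positions': array([-1.31578802,  0.62931319,  0.0384335 ,  1.51835688, -0.02700451,
        0.99627957, -0.01998301]), 'joint_velocities': array([ 3.97877202e-04,  4.91416038e-04, -7.98704169e-05,  6.00943471e-04,
        2.12565854e-04,  1.12076305e-03, -8.81556258e-04]), 'effort': array([-3.03602437e-04, -5.63402760e+01,  1.22625243e+00, -1.93442023e+01,
        1.10078513e-02,  1.04314418e-02,  2.09005617e-05]), 'tcp_pos': array([0.20483913, 0.61657406, 0.40381352]), 'eef_rot': array([-3.13975335e+00,  1.34484806e-05,  2.82080598e+00]), 'contact_force': array([0.15710487, 0.5129492 , 0.78612575]), 'ft_torque': array([ 0.00503722,  0.04645626, -0.02070632]), 'grasp_force': 0.0, 'grip_width': 0.08564227374388743}
scene [[514.77406226   0.         322.51677516]
 [  0.         514.77406226 199.45134207]
 [  0.           0.           1.        ]] [[-4.30753652e-01 -7.42890801e-01  5.12410528e-01  1.29262348e+00]
 [ 9.02469069e-01 -3.55172604e-01  2.43725256e-01  3.68707030e-01]
 [ 9.32931166e-04  5.67420196e-01  8.23427866e-01  1.21977685e+00]
 [ 0.00000000e+00  0.00000000e+00  0.00000000e+00  1.00000000e+00]] ['color', 'mtx', 'T']
top [[404.50806859   0.         322.87180774]
 [  0.         404.50806859 203.88347772]
 [  0.           0.           1.        ]] [[-0.01545352  0.99497755 -0.09889827  0.46089074]
 [-0.99977755 -0.01679606 -0.0127567   0.01383397]
 [-0.01435373  0.09867913  0.99501578  1.33290217]
 [ 0.          0.          0.          1.        ]] ['color', 'mtx', 'T']
```

View pics/top0.png

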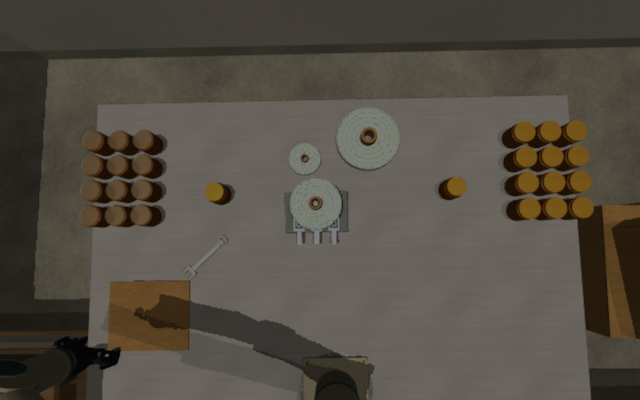

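View pics/scene0.png

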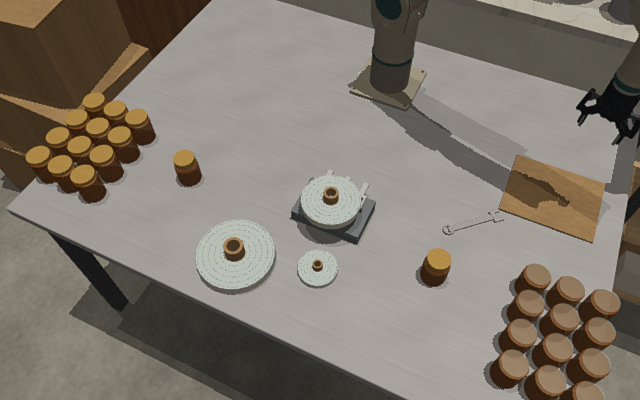

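The top view shows the middle roll with its core at (316,203), tabs at about (300/317/334, 240), jars at (217,193) and (455,187), and the spanner at (206,257). The scene view shows the roll core at (331,195).

```bash
cat > h.py <<'E'
import numpy as np, cv2
from scipy.spatial.transform import Rotation as R
def ray(c,u,v,T=None):
    T=c["T"] if T is None else T
    d=np.linalg.inv(c["mtx"])@[u,v,1.]; d=np.array([d[0],-d[1],-d[2]])
    return T[:3,3],T[:3,:3]@d
def onz(c,u,v,z,T=None):
    o,d=ray(c,u,v,T); return o+d*(z-o[2])/d[2]
def proj(c,p,T=None):
    T=c["T"] if T is None else T
    q=np.linalg.inv(T)@np.append(p,1.); q=c["mtx"]@[q[0],-q[1],-q[2]]; return q[:2]/q[2]
def tcpT(s):
    T=np.eye(4);T[:3,:3]=R.from_euler("xyz",s["eef_rot"]).as_matrix();T[:3,3]=s["tcp_pos"];return T
def delta(s,pos,rpy):
    """rotation vector deg and shift cm in tool axes (of current pose)"""
    T=tcpT(s);Rt=R.from_euler("xyz",rpy).as_matrix()
    return np.degrees(R.from_matrix(T[:3,:3].T@Rt).as_rotvec()).round(2),(T[:3,:3].T@(np.array(pos)-T[:3,3])*100).round(2)
E
python3 - <<'E'
import pickle;from h import *
d=pickle.load(open("cap0.pkl","rb"))
def blobs(n,mask,x0,x1,y0,y1,z,amin):
    m=np.zeros_like(mask);m[y0:y1,x0:x1]=mask[y0:y1,x0:x1]
    k,_,st,ce=cv2.connectedComponentsWithStats(m.astype(np.uint8))
    for i in range(1,k):
        if st[i,4]>=amin: print(n,ce[i].round(1),st[i],onz(d[n],*ce[i],z).round(4))
for n,b in(("top",(285,350,180,245)),("scene",(295,370,165,240))):
    hsv=cv2.cvtColor(d[n]["color"],cv2.COLOR_RGB2HSV);
    br=(hsv[...,1]>80)
    print("core");blobs(n,br,*b,.13,10)
c=d["top"]
g=cv2.cvtColor(c["color"],cv2.COLOR_RGB2GRAY)
print(g[224:248:2,290:345:2])
hsv=cv2.cvtColor(c["color"],cv2.COLOR_RGB2HSV)
print("jars");blobs("top",hsv[...,1]>120,195,480,170,215,.095,40)
print("grey dark base");blobs("top",(g<95)&(hsv[...,1]<60),280,355,185,240,.04,20)
for n in((316,245),(217,193),(206,257),(185,275),(227,237),(305,159),(368,138)):print(n,onz(c,*n,0).round(3))
E
```

```text
core
top [315.  202.7] [309 197  13  13 101] [0.5843 0.0526 0.13  ]
core
scene [330.5 195.3] [324 187  14  18 215] [0.5939 0.0591 0.13  ]
[[ 75  76 120 105  45 110 124 123 123 123 120 120 120 124 123 108 120 120
  123 117 105  86  64  86 116  73  77  77]
 [ 76  78 120  73 104  83  83 116 114 124 123 123 123 123 124 123 123 123
  113  86  76  80  90  73 111  73  77  77]
 [ 77  76 121  89  94  93  92 102  85  96 111 123 119 108 123 116  86  86
   73 111 115 113 110 110 122  75  76  78]
 [ 77  77 121 126 125 125 125 109  77  76  68 114 110 115 115 123  87  77
   79 102 112 123 124 113 106  73  77  77]
 [ 64  68  67  61 118 125  58  56  80  79  78  69 106 125 125  52  75  88
   87  89  74 118 125  89  79  90  90  90]
 [ 97  97  97  82 125 125  60  54 100 100 101  92 113 126 125  56  89 102
  102 102  88 121 125  91  89 103 102 101]
 [ 97  98  98  82 125 125  61  55 101 102 102  93 114 125 125  55  88 101
  101 100  87 120 125  91  88 100 101 100]
 [ 98  98  98  82 125 125  72  55 101 101 101  92 112 126 125  55  87 100
  100  99  85 118 125  91  88 101 101 101]
 [ 98  99  99  85 125 125 
[... 429 characters left out ...]
100 100  99]]
jars
top [452.1 187.9] [439 177  27  23 471] [ 0.6265 -0.3683  0.095 ]
top [217.5 193. ] [205 182  26  23 449] [0.6234 0.3554 0.095 ]
top [315.1 202.7] [309 197  13  13  90] [0.5879 0.0535 0.095 ]
grey dark base
top [339.5 216.2] [319 185  31  55 575] [ 0.5489 -0.0222  0.04  ]
top [288.1 214.4] [284 191  13  49 319] [0.5574 0.1425 0.04  ]
top [297.8 225.6] [295 221   8   8  34] [0.5211 0.1118 0.04  ]
top [307.  233.3] [301 227  13  13  86] [0.4958 0.0825 0.04  ]
(316, 245) [0.458 0.056 0.   ]
(217, 193) [0.636 0.383 0.   ]
(206, 257) [0.425 0.417 0.   ]
(185, 275) [0.367 0.485 0.   ]
(227, 237) [0.489 0.349 0.   ]
(305, 159) [0.745 0.088 0.   ]
(368, 138) [ 0.813 -0.124  0.   ]
```

Request:
carry_out --rows '[[[0,0,-6,0,0,0,0],[0,0,-6,0,0,0,0],[0,0,-6,0,0,0,0],[0,0,0,-2.12,-3.12,0,0],[0,0,0,-2.12,-3.12,0,0],[0,0,0,-2.12,-3.12,0,0],[0,0,0,-2.12,-3.12,0,0],[0,0,0,-2.12,-3.12,0,0],[0,0,0,-2.12,-3.12,0,0],[0,0,0,-2.12,-3.12,0,0],[0,0,0,-2.12,-3.12,0,0],[0,0,0,-2.12,-3.12,0,0]]]'

```text
t: 1.1
tcp_pos: [0.3945, 0.333, 0.4045]
eef_rot: [-3.141, -0.0, 3.135]
contact_force: [0.8, -0.1, 0.4]
grip_width: 0.0854
grasp_force: 0.0
```

Request:
carry_out --rows '[[[0,0,0,-2.12,-3.12,0,0],[0,0,0,-2.12,-3.12,0,0],[0,0,0,-2.12,-3.12,0,0],[0,0,0,-2.12,-3.12,0,0],[0,0,0,-2.12,-3.12,0,0],[0,0,0,-2.12,-3.12,0,0],[0,0,0,-2.12,-3.12,0,0],[0,0,0,-2.12,-3.12,0,0],[0,0,0,-2.12,-3.12,0,0],[0,0,0,0,0,0,0],[0,0,0,0,0,0,0]]]'

```text
t: 2.02
tcp_pos: [0.5835, 0.0498, 0.404]
eef_rot: [-3.14, -0.001, 3.129]
contact_force: [-0.3, 0.2, -0.0]
grip_width: 0.0854
grasp_force: 0.0
```

```bash
cat > snap.py <<'E'
import sys,pickle,cv2
from bench import bot,vision
from h import *
def snap(name):
    s=bot.read_state();c=vision.capture("wrist");c["T"]=tcpT(s)@c["hand_eye"];c["s"]=s
    pickle.dump(c,open(name+".pkl","wb"));cv2.imwrite(f"pics/{name}.png",c["color"][:,:,::-1]);return s,c
if __name__=="__main__":
    s,c=snap(sys.argv[1]);print(s["t"],s["tcp_pos"],s["eef_rot"],s["contact_force"]);print(c["mtx"],c["hand_eye"],c.keys())
E
python3 snap.py w1
```

```text
2.0167 [0.58350144 0.04976726 0.40400813] [-3.14036702e+00 -6.63931593e-04  3.12945826e+00] [-0.32554442  0.24215623 -0.0358091 ]
[[330.55836248   0.         323.82342289]
 [  0.         330.55836248 198.87995514]
 [  0.           0.           1.        ]] [[-1.54349502e-03  9.52157574e-01  3.05603620e-01  7.69807011e-02]
 [ 9.99998808e-01  1.46188469e-03  4.95899223e-04  8.99833306e-04]
 [ 2.54169464e-05  3.05604021e-01 -9.52158696e-01  3.11296298e-02]
 [ 0.00000000e+00  0.00000000e+00  0.00000000e+00  1.00000000e+00]] dict_keys(['color', 'mtx', 'hand_eye', 'T', 's'])
```

View pics/w1.png

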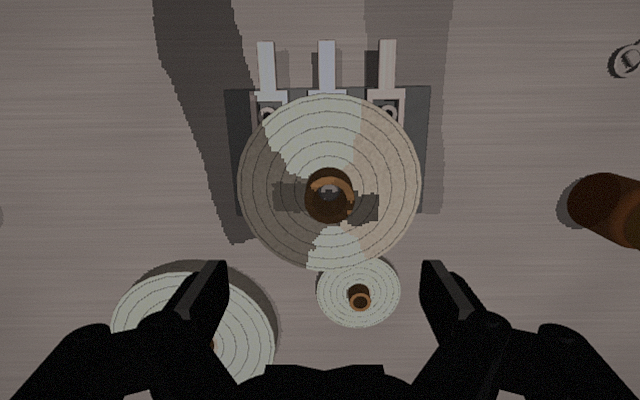

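The wrist view shows the roll centred near (330,183), its core at about (329,190), and tab front ends at (266,41), (327,40) and (387,40). The base's front corners are at (225,90) and (431,86).

```bash
python3 - <<'E'
import pickle;from h import *
c=pickle.load(open("w1.pkl","rb"));hsv=cv2.cvtColor(c["color"],cv2.COLOR_RGB2HSV).astype(int);g=cv2.cvtColor(c["color"],cv2.COLOR_RGB2GRAY).astype(int)
for uv in((330,183),(329,182)):print("roll",onz(c,*uv,.1).round(4))
for u0,u1 in((237,421),):print("roll lr",onz(c,u0,183,.1),onz(c,u1,183,.1))
print("roll tb",onz(c,330,93,.1),onz(c,330,272,.1))
for u,v in((305,193),(355,193)):print("core lr",onz(c,u,v,.13))
br=(hsv[...,1]>75);br[:150]=0;br[235:]=0;br[:,:290]=0;br[:,370:]=0
ys,xs=np.nonzero(br);print("br",xs.min(),xs.max(),ys.min(),ys.max())
for v in range(160,225,4):
    q=np.nonzero(br[v])[0];print(v,(q.min(),q.max()) if len(q) else "")
for v in (46,60,80):
    r=g[v];print(v,r[250:282],r[312:346],r[372:404])
E
```

```text
roll [0.5797 0.0555 0.1   ]
roll [0.5788 0.0546 0.1   ]
roll lr [ 0.57867811 -0.02392988  0.1       ] [0.58077396 0.13315392 0.1       ]
roll tb [0.50655881 0.05607792 0.1       ] [0.66560871 0.05480888 0.1       ]
core lr [0.57936859 0.035817   0.13      ]
core lr [0.57987883 0.07417652 0.13      ]
br 304 354 168 223
160 
164 
168 (np.int64(323), np.int64(334))
172 (np.int64(315), np.int64(343))
176 (np.int64(311), np.int64(347))
180 (np.int64(308), np.int64(349))
184 (np.int64(307), np.int64(351))
188 (np.int64(306), np.int64(351))
192 (np.int64(305), np.int64(353))
196 (np.int64(305), np.int64(354))
200 (np.int64(304), np.int64(354))
204 (np.int64(305), np.int64(353))
208 (np.int64(305), np.int64(352))
212 (np.int64(309), np.int64(351))
216 (np.int64(311), np.int64(347))
220 (np.int64(317), np.int64(341))
224 
46 [114 114 114 111 112 109 112 142 150 145 145 147 145 146 148 147 143 146
 149 147 146 148 153 119  69  97 116 111 111 109 112 110] [112 111 110 111 111  88 125 147 148 148 147 148 148 148 148 148 148 146
 150 148 150 155 139 101 108 111 116 113 108 113 114 111 117 108] [ 
[... 236 characters left out ...]
4  85  97  96  95  97  96] [ 59  62  65  63  62  42 115 147 151 147 146 151 144 149 147 145 147 149
 151 148 147 149 143  99  92  97  97 100  99  98 111 115 116 116] [ 50  44  42  46  40  32  46 104 139 146 138 142 146 143 136 140 137 143
 142 137 140 135 146 118  92  93  91  91  95  95  94  95]
80 [ 62  59  86 111 122 117 120 123 100 120 145 148 146 151 149 152 147 152
 147 146 152 152 148 152 153 124  60  87 102 102  99 103] [ 87  59  63  64  58  57  80 138 155 151 149 152 147 152 149 149 153 149
 152 149 150 153 148  98  87 100  98  99 101  98 110 117 116 118] [ 39  47  43  39  42  36  86 136 144 142 144 145 144 142 139 140 144 141
 141 139 136 146 127  98  89  92  93  95  95  94  90  90]
```

Request:
carry_out --rows '[[[0,0,0,-0.25,0.5,2.5,0],[0,0,0,0,0,2.5,0],[0,0,0,0,0,2.5,0],[0,0,0,0,0,2.5,0],[0,0,0,0,0,1.2,0],[0,0,0,0,0,0.8,0],[0,0,0,0,0,0.5,0],[0,0,0,0,0,0.5,0],[0,0,0,0,0,0,0],[0,0,0,0,0,0,0]]]'

```text
t: 2.9
tcp_pos: [0.5855, 0.058, 0.2753]
eef_rot: [3.141, 0.001, 3.135]
contact_force: [0.1, 1.1, -0.2]
grip_width: 0.0856
grasp_force: 0.0
```

Request:
carry_out --rows '[[[0,0,0,0,0,0,255],[0,0,0,0,0,0,255],[0,0,0,0,0,0,255],[0,0,0,0,0,0,255],[0,0,0,0,0,0,255],[0,0,0,0,0,0,255],[0,0,0,0,0,0,255],[0,0,0,0,0,0,255],[0,0,0,0,0,0,255],[0,0,0,0,0,0,255]]]'

```text
t: 3.73
tcp_pos: [0.5855, 0.0569, 0.2757]
eef_rot: [-3.141, 0.001, 3.134]
contact_force: [-1.2, -2.1, 6.1]
grip_width: 0.0389
grasp_force: 59.7
```

Request:
carry_out --rows '[[[0,0,0,0,0,-0.2,255],[0,0,0,0,0,-0.4,255],[0,0,0,0,0,-0.5,255],[0,0,0,0,0,-0.6,255],[0,0,0,0,0,-0.6,255],[0,0,0,0,0,-0.6,255],[0,0,0,0,0,-0.6,255],[0,0,0,0,0,-0.7,255],[0,0,0,0,0,-0.8,255],[0,0,0,0,0,-1.0,255],[0,0,0,0,0,-1.0,255],[0,0,0,0,0,0,255]]]'

```text
t: 4.73
tcp_pos: [0.5861, 0.058, 0.3474]
eef_rot: [3.141, 0.004, 3.135]
contact_force: [0.2, 0.1, -2.9]
grip_width: 0.0388
grasp_force: 61.0
```

```bash
python3 snap.py w2
```

```text
4.7333 [0.58614761 0.05798401 0.34737518] [3.14074651 0.0044117  3.13506501] [ 0.23129084  0.1489101  -2.94664092]
[[330.55836248   0.         323.82342289]
 [  0.         330.55836248 198.87995514]
 [  0.           0.           1.        ]] [[-1.54404928e-03  9.52156640e-01  3.05606525e-01  7.69774467e-02]
 [ 9.99998807e-01  1.46058016e-03  5.01777050e-04  8.91337461e-04]
 [ 3.14075242e-05  3.05606935e-01 -9.52157760e-01  3.11386972e-02]
 [ 0.00000000e+00  0.00000000e+00  0.00000000e+00  1.00000000e+00]] dict_keys(['color', 'mtx', 'hand_eye', 'T', 's'])
```

View pics/w2.png

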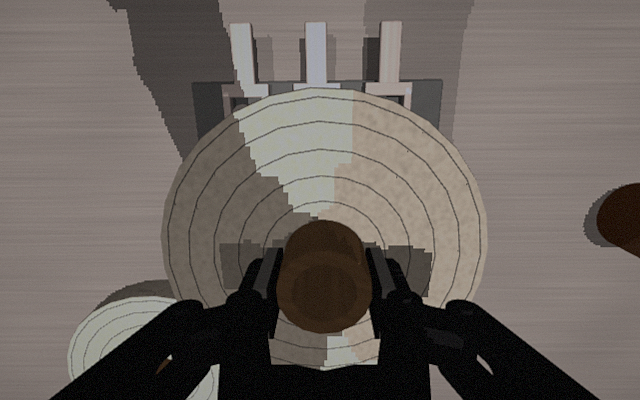

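The roll is held and level, clear of the pin.

Request:
carry_out --rows '[[[0,0,0,0.55,-1.4,0,255],[0,0,0,1.15,-2.7,0,255],[0,0,0,1.15,-2.7,0,255],[0,0,0,1.15,-2.7,0,255],[0,0,0,1.15,-2.7,0,255],[0,0,0,1.15,-2.7,0,255],[0,0,0,1.15,-2.7,0,255],[0,0,0,1.15,-2.7,0,255],[0,0,0,1.15,-2.7,0,255],[0,0,0,1.15,-2.7,0,255],[0,0,0,1.15,-2.7,0,255],[0,0,0,0.55,-1.4,0,255]]]'

```text
t: 5.78
tcp_pos: [0.4543, -0.2437, 0.3443]
eef_rot: [-3.14, -0.003, 3.13]
contact_force: [-0.9, -0.7, -4.1]
grip_width: 0.0388
grasp_force: 61.2
```

Request:
carry_out --rows '[[[0,0,0,0,0,0.5,255],[0,0,0,0,0,1.2,255],[0,0,0,0,0,1.8,255],[0,0,0,0,0,1.8,255],[0,0,0,0,0,1.8,255],[0,0,0,0,0,1.8,255],[0,0,0,0,0,1.4,255],[0,0,0,0,0,1.0,255],[0,0,0,0,0,0.8,255],[0,0,0,0,0,0.6,255],[0,0,0,0,0,0.5,255],[0,0,0,0,0,0.3,255]]]'

```text
t: 6.78
tcp_pos: [0.4574, -0.2394, 0.2094]
eef_rot: [-3.142, 0.0, 3.135]
contact_force: [-0.7, 0.4, -3.3]
grip_width: 0.0386
grasp_force: 61.2
```

Request:
carry_out --rows '[[[0,0,0,0,0,0.2,255],[0,0,0,0,0,0.2,255],[0,0,0,0,0,0.1,255],[0,0,0,0,0,0.1,255],[0,0,0,0,0,0,255]]]'

```text
t: 7.2
tcp_pos: [0.4574, -0.2395, 0.2038]
eef_rot: [-3.142, 0.0, 3.135]
contact_force: [0.2, -0.7, -3.5]
grip_width: 0.0385
grasp_force: 61.2
```

Request:
carry_out --rows '[[[0,0,0,0,0,0.1,255],[0,0,0,0,0,0.1,255],[0,0,0,0,0,0,255]]]'

```text
t: 7.45
tcp_pos: [0.4573, -0.2394, 0.2016]
eef_rot: [3.142, -0.0, 3.135]
contact_force: [-0.1, -0.1, -4.3]
grip_width: 0.0385
grasp_force: 61.2
```

Request:
carry_out --rows '[[[0,0,0,0,0,0.1,255],[0,0,0,0,0,0,255],[0,0,0,0,0,0,255]]]'

```text
t: 7.7
tcp_pos: [0.4574, -0.2395, 0.2007]
eef_rot: [-3.141, 0.0, 3.135]
contact_force: [0.1, 0.5, -3.6]
grip_width: 0.0385
grasp_force: 61.3
```

Request:
carry_out --rows '[[[0,0,0,0,0,0.1,255],[0,0,0,0,0,0,255],[0,0,0,0,0,0,255]]]'

```text
t: 7.95
tcp_pos: [0.4574, -0.2394, 0.2006]
eef_rot: [-3.141, 0.0, 3.135]
contact_force: [-1.2, 1.2, 7.5]
grip_width: 0.0387
grasp_force: 62.3
```

Request:
carry_out --rows '[[[0,0,0,0,0,0.1,255],[0,0,0,0,0,0,255],[0,0,0,0,0,0,255]]]'

```text
t: 8.2
tcp_pos: [0.4573, -0.2394, 0.2006]
eef_rot: [-3.141, 0.001, 3.135]
contact_force: [-4.2, 2.3, 16.1]
grip_width: 0.0391
grasp_force: 63.2
```

The roll is on the bench, with stiffness about 10 N per commanded mm. Back off the preload, release and rise.

Request:
carry_out --rows '[[[0,0,0,0,0,-0.15,255],[0,0,0,0,0,0,255],[0,0,0,0,0,0,0],[0,0,0,0,0,0,0],[0,0,0,0,0,0,0],[0,0,0,0,0,0,0],[0,0,0,0,0,0,0],[0,0,0,0,0,0,0],[0,0,0,0,0,-0.5,0],[0,0,0,0,0,-1.0,0],[0,0,0,0,0,-2.0,0],[0,0,0,0,0,-2.5,0]]]'

```text
t: 9.2
tcp_pos: [0.4568, -0.2392, 0.2605]
eef_rot: [3.141, -0.002, 3.135]
contact_force: [0.8, 0.3, 0.9]
grip_width: 0.0856
grasp_force: 0.0
```

Request:
carry_out --rows '[[[0,0,0,-0.73,2.99,-1.2,255],[0,0,0,-0.73,2.99,-1.2,255],[0,0,0,-0.73,2.99,-1.2,255],[0,0,0,-0.73,2.99,-1.2,255],[0,0,0,-0.73,2.99,-1.2,255],[0,0,0,-0.73,2.99,-1.2,255],[0,0,0,-0.73,2.99,-1.2,255],[0,0,0,-0.73,2.99,-1.2,255],[0,0,0,-0.73,2.99,-1.2,255],[0,0,0,-0.73,2.99,-1.2,255],[0,0,0,0,0,0,255],[0,0,0,0,0,0,255]]]'

```text
t: 10.2
tcp_pos: [0.5324, 0.0613, 0.3817]
eef_rot: [3.14, 0.002, 3.139]
contact_force: [-0.4, -1.3, -0.1]
grip_width: -0.0001
grasp_force: 0.0
```

```bash
python3 snap.py w3|head -1; python3 - <<'E'
from bench import vision
import cv2,pickle
c=vision.capture("top");pickle.dump(c,open("top1.pkl","wb"));cv2.imwrite("pics/top1.png",c["color"][:,:,::-1])
E
```

```text
10.2 [0.5324364  0.06131746 0.38168517] [3.14036898e+00 2.46617970e-03 3.13945127e+00] [-0.39915621 -1.26596855 -0.07798827]
```

View pics/w3.png

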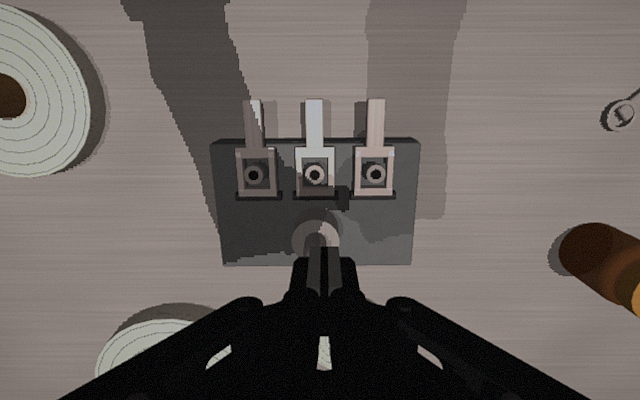

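View pics/top1.png

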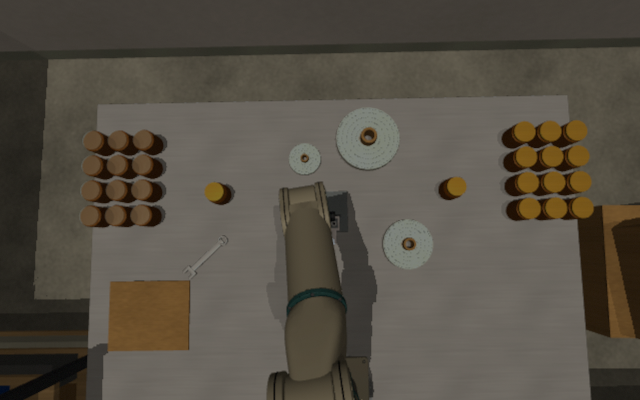

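The top view shows the roll lying flat at (408,244), clear of everything. The wrist view shows the bolt heads at (253,175), (315,175) and (376,174), with tab front ends near row 99.

```bash
python3 - <<'E'
import pickle;from h import *
c=pickle.load(open("w3.pkl","rb"));g=cv2.cvtColor(c["color"],cv2.COLOR_RGB2GRAY)
for nm,(u,v) in dict(right=(253,175),middle=(315,175),left=(376,174)).items():
    p=g[v-14:v+14,u-14:u+14]
    ci=cv2.HoughCircles(cv2.resize(p,None,fx=4,fy=4,interpolation=cv2.INTER_CUBIC),cv2.HOUGH_GRADIENT,1.5,60,param1=100,param2=20,minRadius=28,maxRadius=52)
    if ci is not None: q=ci[0][0]; uv=(u-14+q[0]/4,v-14+q[1]/4); print(nm,uv,q[2]/4,onz(c,*uv,.062).round(4))
    print(nm,onz(c,u,v,.062).round(4))
for nm,u0 in(("right",248),("middle",314),("left",376)):
    print(nm,onz(c,u0,99,.05).round(4))
for b in((209,140),(420,139),(411,265),(222,265)):print("corner",onz(c,*b,.04).round(4))
print(onz(pickle.load(open("top1.pkl","rb")),408,244,.055).round(3))
E
```

```text
right (np.float32(253.0625), np.float32(174.6875)) 9.3625 [ 0.5259 -0.0009  0.062 ]
right [ 0.5261 -0.0009  0.062 ]
middle (np.float32(314.3125), np.float32(174.3125)) 9.3625 [0.5257 0.054  0.062 ]
middle [0.5264 0.0546 0.062 ]
left (np.float32(375.6875), np.float32(173.3125)) 9.8875 [0.525  0.1089 0.062 ]
left [0.5257 0.1092 0.062 ]
right [ 0.4612 -0.0032  0.05  ]
middle [0.4614 0.0542 0.05  ]
left [0.4616 0.1081 0.05  ]
corner [ 0.4978 -0.0445  0.04  ]
corner [0.4977 0.1523 0.04  ]
corner [0.6297 0.1542 0.04  ]
corner [ 0.6289 -0.0453  0.04  ]
[ 0.457 -0.235  0.055]
```

Request:
carry_out --rows '[[[0,0,0,0.65,2.4,0,255],[0,0,0,0,2.4,2,255],[0,0,0,0,0,3,255],[0,0,0,0,0,3,255],[0,0,0,0,0,2.5,255],[0,0,0,0,0,1.5,255],[0,0,0,0,0,1,255],[0,0,0,0,0,0.5,255],[0,0,0,0,0,0,255],[0,0,0,0,0,0,255]]]'

```text
t: 11.13
tcp_pos: [0.5265, 0.1065, 0.2457]
eef_rot: [-3.142, 0.001, 3.134]
contact_force: [0.4, -0.5, 0.5]
grip_width: -0.0001
grasp_force: 0.0
```

Request:
carry_out --rows '[[[0,0,0,0,0,0.2,255],[0,0,0,0,0,0.2,255],[0,0,0,0,0,0.2,255],[0,0,0,0,0,0.1,255],[0,0,0,0,0,0,255]]]'

```text
t: 11.55
tcp_pos: [0.5261, 0.1071, 0.2382]
eef_rot: [3.142, -0.0, 3.135]
contact_force: [0.1, -0.2, -0.8]
grip_width: 0.0
grasp_force: 0.0
```

Request:
carry_out --rows '[[[0,0,0,0,0.15,0.1,255],[0,0,0,0,0,0.1,255],[0,0,0,0,0,0.1,255],[0,0,0,0,0,0,255]]]'

```text
t: 11.88
tcp_pos: [0.5262, 0.1089, 0.2354]
eef_rot: [3.141, 0.0, 3.135]
contact_force: [-0.8, -1.2, 1.9]
grip_width: -0.0
grasp_force: 1.1
```

Request:
carry_out --rows '[[[0,0,0,0,0,0.1,255],[0,0,0,0,0,0,255],[0,0,0,0,0,0,255]]]'

```text
t: 12.13
tcp_pos: [0.5262, 0.1089, 0.2352]
eef_rot: [3.141, 0.001, 3.135]
contact_force: [-2.0, 0.7, 10.0]
grip_width: 0.0001
grasp_force: 5.3
```

Request:
carry_out --rows '[[[0,0,0,0,0,0,255],[0,0,0,0,0,-1,255],[0,0,0,0,0,-1,255],[0,0,0,0,-2.75,0,255],[0,0,0,0,-2.75,0,255],[0,0,0,0,0,0,255],[0,0,0,0,0,1,255],[0,0,0,0,0,0.5,255],[0,0,0,0,0,0.2,255],[0,0,0,0,0,0.1,255],[0,0,0,0,0,0,255],[0,0,0,0,0,0,255]]]'

```text
t: 13.13
tcp_pos: [0.5258, 0.0543, 0.236]
eef_rot: [3.141, -0.0, 3.136]
contact_force: [0.5, -0.0, -0.3]
grip_width: -0.0002
grasp_force: 0.0
```

Request:
carry_out --rows '[[[0,0,0,0,0,0.1,255],[0,0,0,0,0,0,255],[0,0,0,0,0,0.05,255],[0,0,0,0,0,0,255],[0,0,0,0,0,0,255]]]'

```text
t: 13.55
tcp_pos: [0.5259, 0.0538, 0.2349]
eef_rot: [3.141, 0.0, 3.135]
contact_force: [-1.5, 0.5, 1.4]
grip_width: -0.0
grasp_force: 1.0
```

Request:
carry_out --rows '[[[0,0,0,0,0,0.1,255],[0,0,0,0,0,0,255],[0,0,0,0,0,0,255]]]'

```text
t: 13.8
tcp_pos: [0.5259, 0.0538, 0.2337]
eef_rot: [3.141, 0.0, 3.135]
contact_force: [0.7, 0.6, 2.0]
grip_width: -0.0001
grasp_force: 1.1
```

Request:
carry_out --rows '[[[0,0,0,0,0,0.1,255],[0,0,0,0,0,0.1,255],[0,0,0,0,0,0.1,255],[0,0,0,0,0,0,255]]]'

```text
t: 14.13
tcp_pos: [0.5259, 0.0537, 0.2305]
eef_rot: [3.142, 0.0, 3.135]
contact_force: [0.6, 0.8, 0.2]
grip_width: -0.0003
grasp_force: 0.6
```

Request:
carry_out --rows '[[[0,0,0,0,0,0.1,255],[0,0,0,0,0,0.1,255],[0,0,0,0,0,0,255],[0,0,0,0,0,0,255]]]'

```text
t: 14.47
tcp_pos: [0.5257, 0.0534, 0.2285]
eef_rot: [-3.141, -0.0, 3.135]
contact_force: [0.1, 0.2, 0.8]
grip_width: 0.0001
grasp_force: 0.4
```

Request:
carry_out --rows '[[[0,0,0,0,0,0.1,255],[0,0,0,0,0,0,255],[0,0,0,0,0,0,255]]]'

```text
t: 14.72
tcp_pos: [0.5257, 0.0534, 0.2284]
eef_rot: [-3.141, 0.0, 3.135]
contact_force: [-1.4, 0.0, 10.3]
grip_width: 0.0003
grasp_force: 4.8
```

Request:
carry_out --rows '[[[0,0,0,0,0,-1.3,255],[0,0,0,0,0,-1.4,255],[0,0,0,0,-2.7,0,255],[0,0,0,0,-2.7,0,255],[0,0,0,0,0,0,255],[0,0,0,0,0,1,255],[0,0,0,0,0,0.5,255],[0,0,0,0,0,0.2,255],[0,0,0,0,0,0.1,255],[0,0,0,0,0,0,255],[0,0,0,0,0,0,255]]]'

```text
t: 15.63
tcp_pos: [0.5254, 0.0003, 0.2365]
eef_rot: [3.141, -0.0, 3.136]
contact_force: [-0.3, -0.5, -0.5]
grip_width: -0.0002
grasp_force: 0.0
```

Request:
carry_out --rows '[[[0,0,0,0,0,0.1,255],[0,0,0,0,0,0,255],[0,0,0,0,0,0,255]]]'

```text
t: 15.88
tcp_pos: [0.5255, -0.0003, 0.2358]
eef_rot: [3.142, 0.0, 3.135]
contact_force: [-0.5, -0.3, 0.6]
grip_width: -0.0002
grasp_force: 0.0
```

Request:
carry_out --rows '[[[0,0,0,0,0,0.1,255],[0,0,0,0,0,0,255],[0,0,0,0,0,0.05,255],[0,0,0,0,0,0,255],[0,0,0,0,0,0,255]]]'

```text
t: 16.3
tcp_pos: [0.5255, -0.0003, 0.2352]
eef_rot: [3.141, 0.001, 3.135]
contact_force: [-2.2, 0.1, 8.9]
grip_width: 0.0003
grasp_force: 4.8
```

Request:
carry_out --rows '[[[0,0,0,0,0,0.02,255],[0,0,0,0,0,0,255],[0,0,0,0,0,0,255]]]'

```text
t: 16.55
tcp_pos: [0.5255, -0.0003, 0.2352]
eef_rot: [3.141, 0.001, 3.135]
contact_force: [-2.7, 0.2, 11.1]
grip_width: -0.0001
grasp_force: 5.7
```

Request:
carry_out --rows '[[[0,0,0,0,0,-2,255],[0,0,0,0,0,-2,255],[0,0,0,0,0,-2,135],[0,0,0,2.45,2.7,0,135],[0,0,0,2.45,2.7,0,135],[0,0,0,0,0,0,135],[0,0,0,0,0,0,135],[0,0,0,0,0,0,135]]]'

```text
t: 17.22
tcp_pos: [0.4771, 0.0539, 0.2942]
eef_rot: [-3.141, 0.001, 3.135]
contact_force: [0.8, -0.8, -0.6]
grip_width: 0.0403
grasp_force: 0.0
```

```bash
python3 snap.py w4|head -1
```

```text
17.2167 [0.47713671 0.0538993  0.29421879] [-3.14141544e+00  9.50094534e-04  3.13542202e+00] [ 0.84869437 -0.76557437 -0.57344323]
```

View pics/w4.png

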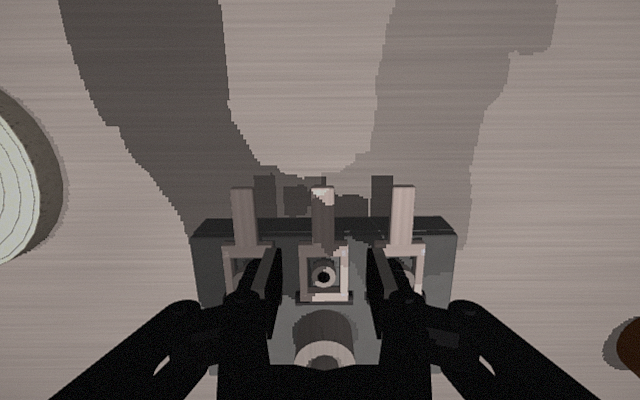

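The middle tab, at (322,187) to (322,245), is centred between the half-open fingers, and the neighbouring tabs at 244 and 402 are clear.

Request:
carry_out --rows '[[[0,0,0,0.1,0,2,135],[0,0,0,0,0,2.5,135],[0,0,0,0,0,2,135],[0,0,0,0,0,1.3,135],[0,0,0,0,0,0.9,135],[0,0,0,0,0,0.6,135],[0,0,0,0,0,0,135],[0,0,0,0,0,0,135]]]'

```text
t: 17.93
tcp_pos: [0.4761, 0.0536, 0.2011]
eef_rot: [-3.142, 0.0, 3.134]
contact_force: [-0.9, 0.2, 0.7]
grip_width: 0.0405
grasp_force: 0.0
```

Request:
carry_out --rows '[[[0,0,0,0,0,0,255],[0,0,0,0,0,0,255],[0,0,0,0,0,0,255],[0,0,0,0,0,0,255],[0,0,0,0,0,0,255],[0,0,0,0,0,0,255],[0,0,0,0,0,0,255]]]'

```text
t: 18.52
tcp_pos: [0.4761, 0.0533, 0.2018]
eef_rot: [-3.141, 0.001, 3.135]
contact_force: [-0.3, -3.7, 5.9]
grip_width: 0.0144
grasp_force: 58.8
```

```bash
cat > path.py <<'E'
# rows for lifting from guard angle a to b (deg), tool tilt = 2/3 of it, from the geometry
import sys,numpy as np
def tcp(th,L,k=2/3):
    t=np.radians(th);f=k*t;return np.array([-.075*np.cos(t)+L*np.sin(f),.075*np.sin(t)+L*np.cos(f)])
L=.155;th=np.linspace(0,45,21)
for a,b in zip(th,th[1:]):
    d=tcp(b,L)-tcp(a,L);f=np.radians((a+b)/3)  # tool axes mid step
    X=np.array([-np.cos(f),np.sin(f)]);Z=np.array([-np.sin(f),-np.cos(f)])
    print(round(b,2),(d@X*100).round(3),(d@Z*100).round(3), tcp(b,L).round(4)+[.551,.046])
E
python3 path.py
```

```text
2.25 -0.408 -0.294 [0.4801 0.2039]
4.5 -0.412 -0.294 [0.4843 0.2067]
6.75 -0.415 -0.294 [0.4887 0.2093]
9.0 -0.419 -0.294 [0.4931 0.2119]
11.25 -0.423 -0.294 [0.4977 0.2143]
13.5 -0.427 -0.294 [0.5023 0.2166]
15.75 -0.431 -0.293 [0.5071 0.2188]
18.0 -0.435 -0.293 [0.5119 0.2208]
20.25 -0.438 -0.293 [0.5168 0.2227]
22.5 -0.442 -0.292 [0.5218 0.2244]
24.75 -0.446 -0.292 [0.5269 0.226 ]
27.0 -0.45 -0.291 [0.5321 0.2275]
29.25 -0.454 -0.291 [0.5373 0.2288]
31.5 -0.458 -0.29 [0.5426 0.2299]
33.75 -0.461 -0.289 [0.548  0.2309]
36.0 -0.465 -0.288 [0.5534 0.2317]
38.25 -0.469 -0.288 [0.5588 0.2323]
40.5 -0.473 -0.287 [0.5643 0.2328]
42.75 -0.476 -0.286 [0.5699 0.2331]
45.0 -0.48 -0.285 [0.5755 0.2333]
```

Gripped the tab. Lift along the arc in small steps and watch the force.

Request:
carry_out --rows '[[[0,1.5,0,-0.41,0,-0.29,255],[0,1.5,0,-0.41,0,-0.29,255],[0,1.5,0,-0.41,0,-0.29,255],[0,1.5,0,-0.42,0,-0.29,255],[0,0,0,0,0,0,255]]]'

```text
t: 18.93
tcp_pos: [0.4935, 0.0532, 0.2119]
eef_rot: [-3.141, -0.105, 3.135]
contact_force: [3.1, -5.3, -4.8]
grip_width: 0.0145
grasp_force: 58.8
```

Request:
carry_out --rows '[[[0,1.5,0,-0.42,0,-0.29,255],[0,1.5,0,-0.43,0,-0.29,255],[0,1.5,0,-0.43,0,-0.29,255],[0,1.5,0,-0.43,0,-0.29,255],[0,1.5,0,-0.44,0,-0.29,255],[0,1.5,0,-0.44,0,-0.29,255],[0,0,0,0,0,0,255]]]'

```text
t: 19.52
tcp_pos: [0.5219, 0.053, 0.224]
eef_rot: [-3.141, -0.261, 3.135]
contact_force: [3.0, -3.7, -6.8]
grip_width: 0.0145
grasp_force: 58.7
```

Request:
carry_out --rows '[[[0,1.5,0,-0.44,0,-0.29,255],[0,1.5,0,-0.45,0,-0.29,255],[0,1.5,0,-0.45,0,-0.29,255],[0,1.5,0,-0.46,0,-0.29,255],[0,1.5,0,-0.46,0,-0.29,255],[0,0,0,0,0,0,255]]]'

```text
t: 20.02
tcp_pos: [0.5476, 0.053, 0.2304]
eef_rot: [-3.141, -0.391, 3.135]
contact_force: [3.8, -3.2, -8.9]
grip_width: 0.0148
grasp_force: 58.6
```

Request:
carry_out --rows '[[[0,1.5,0,-0.46,0,-0.29,255],[0,1.5,0,-0.47,0,-0.29,255],[0,1.5,0,-0.47,0,-0.29,255],[0,1.5,0,-0.48,0,-0.29,255],[0,1.5,0,-0.48,0,-0.29,255],[0,0,0,0,0,0,255],[0,0,0,0,0,0,255],[0,0,0,0,0,0,255]]]'

```text
t: 20.68
tcp_pos: [0.5746, 0.0529, 0.2335]
eef_rot: [-3.141, -0.52, 3.135]
contact_force: [3.7, -3.9, -13.3]
grip_width: 0.0147
grasp_force: 58.6
```

```bash
python3 snap.py w5|head -1; python3 - <<'E'
from bench import vision
import cv2,numpy as np
c=vision.capture("scene")["color"][150:260,270:400,::-1];c=cv2.resize(c,None,fx=4,fy=4)
w=cv2.resize(cv2.imread("pics/w5.png"),(640,400))[:, :]
cv2.imwrite("pics/s5.png",np.vstack([c[:300,:],cv2.resize(w,(520,300))]))
E
```

```text
20.6833 [0.57459495 0.05286915 0.23347938] [-3.14053485 -0.5199122   3.13468146] [  3.67185851  -3.87107343 -13.31313341]
```

View pics/s5.png

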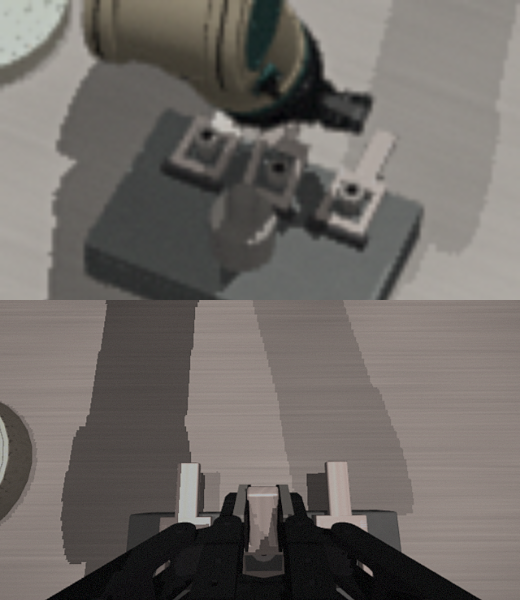

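The middle guard is up with its tab held between the fingers, and the other two are flat. The pinch point puts it at about 45°.

```bash
python3 -c "
from bench import bot
print(bot.close_job())"
```

```text
the job is handed in; nothing more can be done
None
```

I handed the job in at about 21 s: the roll lies flat clear of the stand, and all three bolts were tapped at about 10 N from left to right. The middle bolt is the loose one (it sank 7 mm), and its guard is held open at about 45° with the other two shut and the jars and spanner untouched.

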